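Lower the press ram by one turn of its hand wheel

ROBOT

A 7-joint arm with a two-finger parallel gripper is mounted at the origin on the work surface. World frame = base frame: x ahead of the robot, y to its left, z up, the work surface at z = 0. Lengths are in mm, angles in rad, forces in N, time in s.
With the tool pointing down it reaches from about 400 to 875 mm from the base axis. Payload 4.4 kg.
Tool frame: the origin (TCP) lies at the very end of the fingers, on their centre line; the grasp point (between the pads) lies 19 mm behind it; z points along the fingers, x is the direction in which the jaws open and shut, and the axes are right-handed (so a half turn about z gives the same grasp; the last joint's range is limited). The gripper opens to 85 mm and grips with 20 to 120 N. Pads are 22 mm wide; open, the fingers measure 114 mm over their backs; the gripper's body (76 mm by 85 mm) begins 54 mm behind the grasp point. The pads swing forward as they close: fully open they stand 13 mm farther back than shut.
Start: joints at [1.129, 0.628, 0.038, 1.517, -0.027, 0.996, -0.02], TCP at [238.589, -604.643, 231.313] pointing down, gripper open.
Joint ranges: [-3.06, 3.06], [-0.37, 2.12], [-1.25, 1.32], [0.18, 2.47], [-1.1, 4.24], [0.23, 1.98], [-2.94, 2.94]. Speed limits (rad/s): [2.57, 2.57, 3.14, 3.14, 3.14, 3.14, 3.14].

INTERFACE

Orientations are given as [roll, pitch, yaw] about the fixed x, y, z axes, in that order (R = Rz(yaw) Ry(pitch) Rx(roll)).
In Python, from cell import telemetry, get_image, get_calibration, ctrl gives the robot as it stands. The module is installed in compiled form; this text tells all that it offers.
- The arm moves only by the tool arm_command, never from a script. Its arguments are lists of equal length, an entry for each row: "rot": the turn, a rotation vector about the world's x, y, z in degrees, a list of three; "slide": the shift along the world's x, y, z in mm, a list of three; "gripper": the finger opening in mm, from 0 to 85.4. A call has 1 to 5 rows; each row shifts and turns the pose as measured when the row begins; what a row does not reach is not made up. A row lasts 1/12 s, in which the tool goes at most 41.7 mm and 7.16 degrees, less where a joint would pass 70% of its speed; a pose out of reach is approached as far as the arm can. A call with a gripper value outside its range is refused whole. The fingers move at their own pace and stop on an object; the grip force is fixed at half the most. Time passes only in rows, so rows that do not move let the fingers close. It gives the time, the measured TCP pose, the force and the opening at its end, in the units of the state.
- telemetry.read_state(): the state, without advancing time (a new reading comes with each control period).
- get_image(name): name is "scene" or "top" or "wrist"; returns (picture, depth): 384x512x3 uint8, red, green, blue; 384x512 float32, mm along the optical axis (not along the pixel's ray), 0 where there is no reading.
- get_calibration(name): a dict with "fx", "fy", "cx", "cy" (pixels), "D" ([k1, k2, p1, p2, k3] as OpenCV has them; the pictures are not rectified), "xyz" and "attitude" of the camera in the world. Camera axes: x right, y up, looking along -z (the intrinsics and any distortion apply to the point x, -y, -z); pixel columns grow to the right and rows downward; lengths in mm; the calibration is good to about 2 mm. A picture is of the moment at which its call begins: read the wrist's pose just before it. get_calibration takes no time and is no camera call; for the wrist camera it gives the pose at the moment of the call.
- ctrl.finish_job(): hands the job in, once; it reports no verdict.
The state is a dict: "clock": time; "qpos": joint angles; "qd": joint speeds; "tau": joint torques, N m; "eef_pos": TCP position; "tool_rot": TCP orientation; "force": force on the tool from outside, world axes, zero at the start; "torque": the same for the moment, N m; "width": finger opening in mm.
Only numpy, scipy, OpenCV 4.12 (cv2) and the standard library are available. Lean on these libraries where they do the work, as an engineer would, in place of code of your own. Each camera call takes 0.05 s, during which the arm holds its last target.

TASK

Lower the ram of the green screw press by one turn: push the red upright handle of its hand wheel round with the fingertips, clockwise seen from above, through exactly one full turn, so that the handle stops where it started. Do not grip the handle or push it harshly, and leave the bush under the ram and the things on the bench where they are. Finish clear of the wheel.

Things in the scene. Friction and masses are not known exactly. Their poses are not given: they have to be found in the camera images.
- hub (a point): Centre of the press's hand wheel: on its upright turning axis, at the top of the steel hub, 226 mm above the bench. The wheel lies flat on top of the press: grey rim 164 mm across outside and 14 mm thick, its top 223 mm above the bench, three spokes. A screw end 20 mm thick stands up through the hub to at most 280 mm; only it and the handle rise above the hub.
- handle (a point): Red upright handle of the hand wheel, a cylinder 24 mm in diameter fixed on the rim at the end of one spoke. This point is on the cylinder's axis, 75 mm from the wheel's axis, 260 mm above the bench; the red cylinder runs from 230 to 288 mm above the bench and goes round with the wheel.
- wheel (a joint): Angle of the hand wheel in rad, growing as it turns clockwise seen from above. It starts between -2.6 and 2.6; one turn adds 6.283. Turning takes about 3 to 4 N at the handle; the wheel stays where it is left. One turn clockwise lowers the ram 12 mm, not yet to the bush. Stops at 14 and -4.
- press: Green two-column bench screw press, fixed to the bench, base 200 x 200 mm, 196 mm tall below the wheel. Origin: centre of the underside of its base, on the bench, under the wheel's axis; z up; its columns stand 72 mm to either side along its y axis.
- bush_mid (a point): Brass bush (tube 44 mm across, 28 mm high) standing on the press's anvil below the ram: not to be disturbed. Point: centre, half-way up.
- bearing_mid (a point): Steel ring 52 mm across, 15 mm high, lying on the bench left of the press: not to be disturbed. Point: centre, half-way up.
- oil_mid (a point): Yellow bottle with red cap, 54 mm across, 140 mm tall, standing left of the press: not to be disturbed. Point: centre, half-way up.
- trolley_mid (a point): Small aluminium trolley frame with two black wheels, about 80 x 120 x 78 mm, left of the press: not to be disturbed. Point: about the middle of its body.
- hammer_mid (a point): Hammer with wooden handle, lying right of the press: not to be disturbed. Point: about the middle of its body.
- wrench_mid (a point): Steel wrench lying right of the press: not to be disturbed. Point: about the middle of its body.
- jar_mid (a point): Amber jar with dark cap, 60 mm across, 80 mm tall, right of the press: not to be disturbed. Point: centre, half-way up.
- drift_mid (a point): Dark stepped steel pin, 32 mm across at the foot, 90 mm tall, standing upright near the press's front right corner (robot's view): not to be disturbed. Point: on the axis, half-way up.

How it is judged (in metres and radians):
On the way:
1. the handle has been pushed round to the far side of its circle, half a turn on (distance of handle from where it was at the start of the episode above 0.135 m and value of joint wheel above 0.2 rad).
At the end, for the whole second after the job is handed in: The wheel is at rest one full turn clockwise from its start (not none, not two), with the handle within 15 mm of where it started; the bush is within 10 mm and every other loose thing within 30 mm of where it stood (distance of handle from where it was at the start of the episode below 0.015 m and value of joint wheel between 3.3 and 9.3 rad and velocity of joint wheel between -0.05 and 0.05 rad/s and distance of bush_mid from where it was at the start of the episode below 0.01 m and distance of each of bearing_mid, oil_mid, trolley_mid, hammer_mid, wrench_mid, jar_mid, drift_mid from where it was at the start of the episode below 0.03 m); the robot touches nothing.
It fails at once if the handle is gripped or pushed harshly (over 30 N) (contact force between the fingers and press above 30 N).
It fails at once if the bush under the ram is disturbed (moved over 10 mm) (distance of bush_mid from where it was at the start of the episode above 0.01 m).
It fails at once if another loose thing on the bench is pushed, lifted or carried (moved over 30 mm) (distance of any of bearing_mid, oil_mid, trolley_mid, hammer_mid, wrench_mid, jar_mid, drift_mid from where it was at the start of the episode above 0.03 m).
It also fails if it takes over 64 s, if anything falls off the work surface, if the arm or the gripper's body presses on something with over 40 N, if the wrist force passes 120 N, or if a joint passes its speed limit or range.

## Working session

There is one attempt and no reset: what is moved stays moved. The work goes in short steps, Python scripts to look and compute and a tool call to move; the robot and the scene stay as the last step left them, time stands still between calls to the robot, and variables do not carry over. Pictures are saved under pics/ and viewed, and the job is handed in when it is done.

Besides the shell and the picture viewer there is one more tool, called after "Call:" as name(argument=value, ...) on one line, values as JSON. arm_command: Moves the arm, as the interface text tells. Its arguments: {"type":"object","properties":{"rot":{"type":"array"},"slide":{"type":"array"},"gripper":{"type":"array"}},"required":["rot","slide","gripper"]}

```bash
mkdir -p pics; ls; python3 - <<'E'
from cell import telemetry,get_image,get_calibration
import cv2
print(telemetry.read_state())
for n in("scene","top"):
    p,d=get_image(n); cv2.imwrite(f"pics/{n}0.png",p[:,:,::-1]); print(get_calibration(n))
    import numpy as np; np.savez(f"{n}0.npz",p=p,d=d)
E
```

```text
pics
{'clock': 0.0, 'qpos': array([ 1.12921912,  0.62932019,  0.03840951,  1.51836598, -0.02700663,
        0.99625106, -0.01998405]), 'qd': array([-8.92571279e-05,  6.23078581e-04,  1.32662183e-03,  5.71921374e-04,
       -3.30699141e-04, -7.51474073e-04,  1.80648628e-04]), 'tau': array([-7.89419005e-05, -5.63392782e+01,  1.22617710e+00, -1.93444955e+01,
        1.09656170e-02,  1.05755014e-02, -9.05485074e-07]), 'eef_pos': array([ 238.37188958, -604.06301546,  230.40591815]), 'tool_rot': array([-3.14159044e+00,  1.82783569e-03, -1.19498047e+00]), 'force': array([-0.35383001, -0.67777191,  0.70359105]), 'torque': array([-0.0188548 , -0.03104701, -0.03198902]), 'width': 85.3950541690306}
{'fx': 432.1817173974813, 'fy': 432.1817173974813, 'cx': 268.89149711529626, 'cy': 193.51346857744198, 'D': array([-0.07952179,  0.        ,  0.        ,  0.        ,  0.        ]), 'xyz': array([1093.68220143, -790.40418878,  821.05180966]), 'attitude': array([ 0.97333448, -0.00244605,  0.60944196])}
{'fx': 366.8125062214288, 'fy': 366.8125062214288, 'cx': 253.22800359398516, 'cy': 196.85952008195238, 'D': array([0.02005666, 0.        , 0.        , 0.        , 0.        ]), 'xyz': array([ 389.49984226,   35.90791304, 1296.95130537]), 'attitude': array([ 0.12193257, -0.01615048, -1.56348594])}
```

View pics/scene0.png

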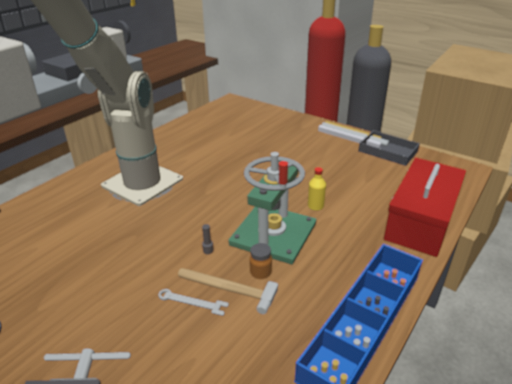

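View pics/top0.png

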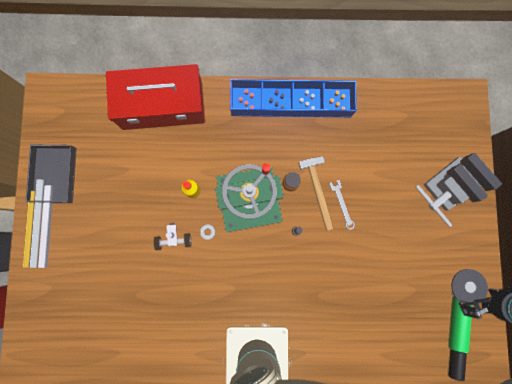

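The top view shows the press at about (249,190) and the red handle at (267,168), on the far-right side of the wheel. I'll measure both.

```bash
cat > h.py <<'E'
import numpy as np,cv2
from scipy.spatial.transform import Rotation as R
def ray(c,uv):
    K=np.array([[c['fx'],0,c['cx']],[0,c['fy'],c['cy']],[0,0,1]])
    u=cv2.undistortPoints(np.array(uv,float).reshape(-1,1,2),K,np.array(c['D'])).reshape(-1,2)
    d=np.c_[u[:,0],-u[:,1],-np.ones(len(u))]
    return R.from_euler('xyz',c['attitude']).apply(d)
def pts(c,uv,depth): return c['xyz']+ray(c,uv)*np.asarray(depth)[:,None]
def cloud(c,d):
    v,u=np.nonzero(d>0); return pts(c,np.c_[u,v],d[v,u]),u,v
E
python3 - <<'E'
from h import *
from cell import get_calibration
from scipy.optimize import least_squares
for n in("top","scene"):
    f=np.load(n+"0.npz");p,d=f['p'].astype(int),f['d'];c=get_calibration(n)
    P,u,v=cloud(c,d);col=p[v,u]
    box=(abs(P[:,0]-600)<300)&(abs(P[:,1])<250)
    tb=box&(P[:,2]<15)&(col[:,0]>col[:,2]+40); print(n,'table z',np.median(P[tb,2]))
    near=(P[:,0]>400)&(P[:,0]<800)&(P[:,1]>-100)&(P[:,1]<180)
    rim=near&(P[:,2]>208)&(P[:,2]<230)&(abs(col[:,0]-col[:,2])<40)
    Q=P[rim]; print('rim n',len(Q),Q.mean(0))
    c0=np.median(Q,0)[:2]
    for it in range(4):
        r=np.hypot(*(Q[:,:2]-c0).T); s=(r>62)&(r<88)
        o=least_squares(lambda x:np.hypot(Q[s,0]-x[0],Q[s,1]-x[1])-75,c0,loss='soft_l1',f_scale=3);c0=o.x
    print('center',c0,s.sum(),np.median(Q[s,2]),np.std(r[s]), np.median(r[s]))
    red=near&(col[:,0]>130)&(col[:,1]<70)&(col[:,2]<70)&(P[:,2]>180)
    H=P[red];print('red',len(H),H.mean(0),H.min(0),H.max(0))
    top=H[H[:,2]>283];print('top',len(top),top.mean(0) if len(top) else '')
    hc=top[:,:2].mean(0) if len(top) else H[:,:2].mean(0)
    print('rad',np.hypot(*(hc-c0)),'ang',np.degrees(np.arctan2(*(hc-c0)[::-1])))
    hi=near&(P[:,2]>230)&(abs(col[:,0]-col[:,2])<40);print('screw',hi.sum(),P[hi].mean(0),P[hi,2].max())
E
```

```text
top table z 0.6929927621595198
rim n 976 [536.47434276  33.58279197 222.16961141]
center [539.82356612  31.74123318] 716 222.2868653789551 4.228679364295517 74.0638128824843
red 20 [596.7322982  -10.86960521 284.80489449] [586.82427619 -20.80945926 268.88767544] [606.31500774  -4.204623   290.89121786]
top 14 [599.55559157 -10.41366416 288.41131697]
rad 73.1091665477545 ang -35.211904056370344
screw 62 [544.3573175   27.4699246  264.06489783] 277.13897670440883
scene table z -0.41390176475692897
rim n 852 [543.02038783  17.03949551 219.72020928]
center [541.44943483  26.00422509] 664 220.55460183535712 3.691921602058682 74.70281632526303
red 87 [600.46002724 -25.02978568 271.50086473] [591.08059528 -30.64074566 237.26528844] [607.8154225  -11.48991756 289.46763047]
top 32 [599.79617741 -21.75616803 286.87854411]
rad 75.40157506253671 ang -39.30243304662542
screw 153 [550.10542739  17.38180379 255.47339828] 282.3752040605988
```

Call:
arm_command(rot=[[0, 0, 4], [0, 0, 4], [0, 0, 4], [0, 0, 4], [0, 0, 4]], slide=[[15, 25, 25], [18, 30, 20], [18, 30, 20], [20, 32, 15], [20, 32, 15]], gripper=[0, 0, 0, 0, 0])

```text
clock: 0.52
eef_pos: [320.4, -454.3, 320.1]
tool_rot: [3.133, 0.015, -0.849]
force: [-0.0, 0.4, -0.0]
width: 25.5
```

Call:
arm_command(rot=[[0, 0, 4], [0, 0, 4], [0, 0, 4], [0, 0, 4], [0, 0, 4]], slide=[[20, 32, 15], [20, 32, 15], [20, 33, 10], [20, 33, 10], [20, 33, 10]], gripper=[0, 0, 0, 0, 0])

```text
clock: 0.93
eef_pos: [422.1, -283.6, 383.0]
tool_rot: [3.132, 0.014, -0.485]
force: [1.1, -0.1, 0.2]
width: 0.0
```

Call:
arm_command(rot=[[0, 0, 4], [0, 0, 4], [0, 0, 4], [0, 0, 4], [0, 0, 4]], slide=[[22, 33, 5], [22, 33, 5], [22, 33, 3], [22, 33, 2], [22, 33, 2]], gripper=[0, 0, 0, 0, 0])

```text
clock: 1.35
eef_pos: [534.7, -110.1, 403.0]
tool_rot: [3.13, 0.011, -0.119]
force: [1.1, -1.0, -0.1]
width: 0.1
```

Call:
arm_command(rot=[[0.4, -0.6, 4], [0, 0, 3], [0, 0, 0], [0, 0, 0]], slide=[[22, 33, 0], [22, 33, 0], [20, 30, 0], [0, 0, 0]], gripper=[0, 0, 0, 0])

```text
clock: 1.68
eef_pos: [602.6, 0.8, 402.0]
tool_rot: [-3.138, 0.001, 0.024]
force: [-1.8, 0.3, -0.2]
width: -0.0
```

```bash
python3 - <<'E'
from cell import telemetry,get_image,get_calibration
import cv2,numpy as np
s=telemetry.read_state();print(s['eef_pos'],s['tool_rot'],s['qpos'],s['force'])
c=get_calibration("wrist");p,d=get_image("wrist"); cv2.imwrite("pics/w1.png",p[:,:,::-1]);print(c)
np.savez("wrist1.npz",p=p,d=d,**c)
E
```

```text
[602.63744374   0.76138847 401.9544346 ] [-3.13788052e+00  7.25777658e-04  2.41167081e-02] [ 0.21198871  0.45092405 -0.41973765  1.38163223  0.17926912  1.34733912
 -0.18599359] [-1.76884433  0.34614043 -0.17670997]
{'fx': 267.40227796340736, 'fy': 267.40227796340736, 'cx': 260.00765472438064, 'cy': 193.9653475115975, 'D': array([-0.06095206,  0.        ,  0.        ,  0.        ,  0.        ]), 'xyz': array([599.36148486,  76.81222264, 545.3022708 ]), 'attitude': array([-0.30039431,  0.00075165,  0.02507707])}
```

View pics/w1.png

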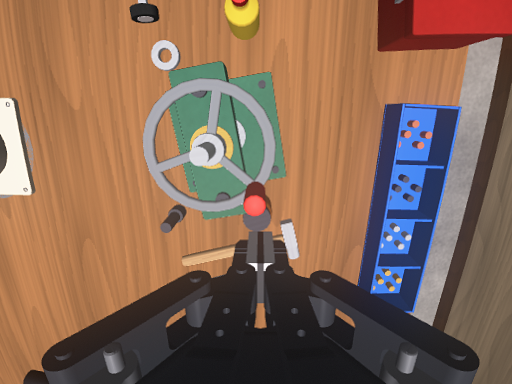

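The wrist view shows the handle top at (254,205), the hub at about (207,150) and the closed fingertips at (260,240). I'll fit the positions from this closer view.

```bash
python3 - <<'E'
from h import *
from scipy.optimize import least_squares
f=np.load("wrist1.npz");p,d=f['p'].astype(int),f['d'];c=f
P,u,v=cloud(c,d);col=p[v,u]
near=(P[:,0]>420)&(P[:,0]<700)&(P[:,1]>-80)&(P[:,1]<150)&(v<235)
tb=(P[:,2]<15)&(v<200)&(col[:,0]>col[:,2]+40);print('table',np.median(P[tb,2]))
rim=near&(P[:,2]>212)&(P[:,2]<230)&(abs(col[:,0]-col[:,2])<40);Q=P[rim];c0=np.array([540.,30])
for it in range(4):
    r=np.hypot(*(Q[:,:2]-c0).T); s=(r>60)&(r<90)
    c0=least_squares(lambda x:np.hypot(Q[s,0]-x[0],Q[s,1]-x[1])-75,c0,loss='soft_l1',f_scale=3).x
print('center',c0,s.sum(),np.median(Q[s,2]),np.percentile(r[s],[2,50,98]))
red=near&(col[:,0]>130)&(col[:,1]<90)&(col[:,2]<90)&(P[:,2]>225);H=P[red]
t=H[H[:,2]>283];print('red',len(H),H.max(0),'top',len(t),t.mean(0),t.min(0),t.max(0))
hc=(t[:,:2].min(0)+t[:,:2].max(0))/2;print(hc,np.hypot(*(hc-c0)),np.degrees(np.arctan2(*(hc-c0)[::-1])))
# finger pixels close to tip
fi=(v>225)&(v<330)&(u>220)&(u<300)&(P[:,2]>380)
for z0 in range(395,480,10):
    q=P[fi&(abs(P[:,2]-z0)<5)]
    if len(q):print(z0,len(q),q.min(0)[:2],q.max(0)[:2])
E
```

```text
table 0.48407488250319375
center [538.4194508   32.32394275] 4320 222.29317627000773 [63.55049111 73.10004448 80.52487878]
red 87 [606.83419689  -4.08930594 289.05389646] top 85 [596.37700659 -12.82301016 287.49775038] [585.00765427 -25.37407043 285.42322522] [606.68992483  -4.08930594 289.05389646]
[595.84878955 -14.73168818] 74.24527831912314 -39.33001534337316
405 86 [589.68961633   7.32515004] [612.20492634  12.66628643]
415 402 [587.71405446   6.88993774] [614.26307076  12.68989728]
425 518 [587.5832132    6.77521721] [614.45145165  12.84386606]
435 566 [587.66505276 -10.44270279] [614.45812573  13.06860395]
445 918 [583.82070809 -11.06528218] [618.30730333  15.57241125]
455 1280 [584.67848966 -11.18427444] [617.26313631  14.91026516]
465 524 [586.17337562   2.31584532] [615.62488935  18.39926383]
475 1403 [587.61731786   5.19286623] [613.93438026  18.99274946]
```

Call:
arm_command(rot=[[0, 0, -1.4], [0, 0, 0], [0, 0, 0], [0, 0, 0], [0, 0, 0]], slide=[[22, 18, 0], [0, 0, -40], [0, 0, -40], [0, 0, -35], [0, 0, -20]], gripper=[0, 0, 0, 0, 0])

```text
clock: 2.15
eef_pos: [627.1, 11.2, 268.3]
tool_rot: [3.138, -0.012, -0.01]
force: [-0.9, -0.5, -0.1]
width: -0.1
```

Call:
arm_command(rot=[[0, 0.7, 0.5], [0, 0, 0], [0, 0, 0], [0, 0, 0]], slide=[[-4, 5, -12], [0, 0, 0], [-1, -1.5, 0], [0, 0, 0]], gripper=[0, 0, 0, 0])

```text
clock: 2.48
eef_pos: [617.3, 9.7, 251.0]
tool_rot: [3.134, 0.013, -0.005]
force: [-1.2, 0.5, 0.1]
width: 0.3
```

Call:
arm_command(rot=[[0.2, -0.5, 0], [0, 0, 0]], slide=[[-0.6, -0.8, 3], [0, 0, 0]], gripper=[0, 0])

```text
clock: 2.65
eef_pos: [618.3, 8.3, 257.1]
tool_rot: [3.138, -0.001, -0.006]
force: [0.1, -0.5, 0.1]
width: -0.2
```

Call:
arm_command(rot=[[0, 0, 0], [0, 0, 0]], slide=[[-1.2, -1.6, 0], [0, 0, 0]], gripper=[0, 0])

```text
clock: 2.82
eef_pos: [618.3, 6.3, 259.9]
tool_rot: [3.138, -0.006, -0.007]
force: [0.5, -0.6, -0.4]
width: -0.1
```

Call:
arm_command(rot=[[0, 0, 0], [0, 0, 0]], slide=[[-1.2, -1.6, 0], [0, 0, 0]], gripper=[0, 0])

```text
clock: 2.98
eef_pos: [617.6, 4.5, 261.4]
tool_rot: [3.138, -0.009, -0.007]
force: [-0.5, 0.8, -0.2]
width: -0.1
```

Call:
arm_command(rot=[[0, 0, 0], [0, 0, 0]], slide=[[-1.2, -1.6, 0], [0, 0, 0]], gripper=[0, 0])

```text
clock: 3.15
eef_pos: [616.4, 2.8, 261.7]
tool_rot: [3.138, -0.009, -0.007]
force: [-0.7, -0.3, -1.1]
width: -0.3
```

Call:
arm_command(rot=[[0, 0, 0], [0, 0, 0]], slide=[[-1.2, -1.6, -1], [0, 0, 0]], gripper=[0, 0])

```text
clock: 3.32
eef_pos: [615.6, 1.8, 260.9]
tool_rot: [3.139, -0.011, -0.007]
force: [0.0, 0.6, -0.3]
width: 0.5
```

Call:
arm_command(rot=[[0, 0, 0], [0, 0, 0]], slide=[[-1.2, -1.6, -1], [0, 0, 0]], gripper=[0, 0])

```text
clock: 3.48
eef_pos: [614.9, 1.3, 260.1]
tool_rot: [3.141, -0.012, -0.006]
force: [-0.2, -0.8, 0.1]
width: 0.1
```

```bash
python3 - <<'E'
from cell import telemetry,get_image,get_calibration
import cv2,numpy as np
s=telemetry.read_state();print(s['eef_pos'],s['tool_rot'],s['force'])
c=get_calibration("wrist");p,d=get_image("wrist"); cv2.imwrite("pics/w2.png",p[:,:,::-1])
np.savez("wrist2.npz",p=p,d=d,**c)
E
```

```text
[614.85060796   1.25620075 260.06311606] [ 3.14053206 -0.01196232 -0.00586622] [-0.1746189  -0.79251544  0.06365293]
```

View pics/w2.png

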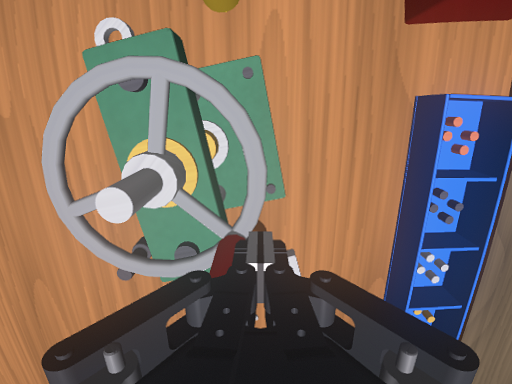

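```bash
python3 - <<'E'
from h import *
from scipy.optimize import least_squares
f=np.load("wrist2.npz");p,d=f['p'].astype(int),f['d'];c=f
P,u,v=cloud(c,d);col=p[v,u]
near=(P[:,0]>420)&(P[:,0]<700)&(P[:,1]>-80)&(P[:,1]<150)
rim=near&(v<235)&(P[:,2]>212)&(P[:,2]<230)&(abs(col[:,0]-col[:,2])<40);Q=P[rim];c0=np.array([540.,30])
for it in range(4):
    r=np.hypot(*(Q[:,:2]-c0).T); s=(r>60)&(r<90)
    c0=least_squares(lambda x:np.hypot(Q[s,0]-x[0],Q[s,1]-x[1])-75,c0,loss='soft_l1',f_scale=3).x
print('center',c0,s.sum())
red=near&(col[:,0]>80)&(col[:,1]<50)&(col[:,2]<50)&(P[:,2]>225);H=P[red]
print(len(H),H.min(0),H.max(0))
for z in range(230,295,10):
    h=H[abs(H[:,2]-z)<5]
    if len(h):print(z,len(h),h.mean(0),h.min(0)[:2],h.max(0)[:2])
def ang(name,c0,zl):
    f=np.load(name);p,d=f['p'].astype(int),f['d']
    P,u,v=cloud(f,d);q=P[:,:2]-c0;r=np.hypot(*q.T)
    s=(r>25)&(r<60)&(P[:,2]>208)&(P[:,2]<232)&(v<235)
    a=np.degrees(np.arctan2(q[s,1],q[s,0]));h,e=np.histogram(a,72,(-180,180))
    pk=[e[i]+2.5 for i in range(72) if h[i]>h.max()*.4];
    # 3-fold phase
    ph=np.angle(np.exp(3j*np.radians(a)).mean())/3;print(name,np.degrees(ph)%120,pk)
ang("wrist1.npz",np.array([538.4,32.3]),0);ang("wrist2.npz",c0,0)
E
```

```text
center [539.51001912  30.48415173] 10435
702 [582.97595356 -14.13464026 234.59059632] [603.7284887    9.02602594 282.7787556 ]
230 4 [595.94779387  -5.11324239 234.73895622] [592.09621355  -5.53770811] [598.38973002  -4.72682101]
240 126 [592.59386704  -5.84381808 240.23507045] [583.9925506  -12.02613439] [601.82265899  -4.08007049]
250 134 [591.34162858  -5.92940814 250.13599908] [583.72651271 -12.57185361] [597.77117787  -4.00050301]
260 154 [591.02084966  -6.13341056 260.08925842] [582.97595356 -14.13464026] [596.97175818  -3.86530623]
270 191 [591.41436843  -5.78337509 269.78440374] [583.50807303 -12.99273382] [603.7284887    9.02602594]
280 93 [590.89469792  -5.77002588 278.21348159] [585.97244816  -8.92505029] [595.14904758  -4.25293711]
wrist1.npz 81.21043633214248 [np.float64(-162.5), np.float64(-157.5), np.float64(-152.5), np.float64(-42.5), np.float64(-37.5), np.float64(-32.5), np.float64(77.5), np.float64(82.5), np.float64(87.5)]
wrist2.npz 81.05659408766782 [np.float64(-42.5), np.float64(-37.5), np.float64(-32.5), np.float64(77.5), np.float64(82.5), np.float64(87.5)]
```

Call:
arm_command(rot=[[0, 0, 0], [0, 0, 0]], slide=[[-1.2, -1.6, -1], [-0.6, -0.8, 0]], gripper=[0, 0])

```text
clock: 3.7
eef_pos: [613.8, 0.0, 259.3]
tool_rot: [-3.141, -0.014, -0.005]
force: [2.4, 2.2, 0.7]
width: -0.0
```

Call:
arm_command(rot=[[0, 0, 0], [0, 0, 0]], slide=[[-1.2, -1.6, -1], [-0.6, -0.8, 0]], gripper=[0, 0])

```text
clock: 3.87
eef_pos: [612.7, -1.3, 258.7]
tool_rot: [-3.139, -0.016, -0.004]
force: [1.8, 1.7, -0.4]
width: 0.1
```

Call:
arm_command(rot=[[0, 0, 0], [0, 0, 0]], slide=[[-1.2, -1.6, -1], [-0.6, -0.8, 0]], gripper=[0, 0])

```text
clock: 4.03
eef_pos: [611.2, -3.2, 257.9]
tool_rot: [-3.139, -0.017, -0.004]
force: [1.7, 2.9, 0.8]
width: -0.4
```

```bash
cat > plan.py <<'E'
import sys,numpy as np
from cell import telemetry
s=telemetry.read_state();C=np.array([539.5,30.5]);r=79.
step=float(sys.argv[1]);n=5
p=s['eef_pos'];o=p[:2]-C;a=np.arctan2(o[1],o[0]);print('ang',round(np.degrees(a),1),'r',round(np.hypot(*o),1),'z',round(p[2],1),'rot',np.round(s['tool_rot'],3),'F',np.round(s['force'],1))
cur=p[:2]
for i in range(n):
    a-=step/r
    t=C+r*np.array([np.cos(a),np.sin(a)])*1.0
    print(np.round(t-cur,1).tolist()); cur=t
E
python3 plan.py 5
```

```text
ang -25.2 r 79.2 z 257.9 rot [-3.139 -0.017 -0.004] F [1.7 2.9 0.8]
[-2.5, -4.4]
[-2.5, -4.3]
[-2.8, -4.1]
[-3.1, -3.9]
[-3.3, -3.7]
```

Call:
arm_command(rot=[[0, 0.4, 0], [0, 0.4, 0], [0, 0, 0], [0, 0, 0], [0, 0, 0]], slide=[[-2.5, -4.4, 0], [-2.5, -4.3, 0], [-2.8, -4.1, 0], [-3.1, -3.9, 0], [-3.3, -3.7, 0]], gripper=[0, 0, 0, 0, 0])

```text
clock: 4.45
eef_pos: [594.7, -21.9, 257.3]
tool_rot: [-3.134, 0.001, -0.001]
force: [1.6, 3.1, 0.5]
width: -0.0
```

```bash
python3 plan.py 7
```

```text
ang -43.5 r 76.1 z 257.3 rot [-3.134e+00  1.000e-03 -1.000e-03] F [1.6 3.1 0.5]
[-2.9, -6.9]
[-5.4, -4.4]
[-5.8, -3.9]
[-6.1, -3.4]
[-6.4, -2.8]
```

Call:
arm_command(rot=[[-0.3, 0, 0], [0, 0, 0], [0, 0, 0], [0, 0, 0], [0, 0, 0]], slide=[[-3, -7, 0], [-5.2, -4.8, 0], [-5.6, -4.3, 0], [-6, -3.7, 0], [-6.3, -3, 0]], gripper=[0, 0, 0, 0, 0])

```text
clock: 4.87
eef_pos: [567.8, -51.3, 257.4]
tool_rot: [3.139, -0.003, -0.004]
force: [3.2, 2.1, -0.2]
width: -0.3
```

```bash
python3 plan.py 7
```

```text
ang -70.9 r 86.6 z 257.4 rot [ 3.139e+00 -3.000e-03 -4.000e-03] F [ 3.2  2.1 -0.2]
[-9.2, 5.2]
[-6.9, -1.4]
[-7.0, -0.8]
[-7.0, -0.2]
[-7.0, 0.5]
```

Call:
arm_command(rot=[[0, 0, 0], [0, 0, 0], [0, 0, 0], [0, 0, 0], [0, 0, 0]], slide=[[-7.5, 4, 0], [-7, 0.5, 0], [-7, 0, 0], [-7, 0.3, 0], [-7, 1, 0]], gripper=[0, 0, 0, 0, 0])

```text
clock: 5.28
eef_pos: [529.4, -50.9, 257.9]
tool_rot: [3.133, -0.006, -0.009]
force: [3.1, -0.5, 0.1]
width: -0.2
```

```bash
python3 plan.py 7
```

```text
ang -97.1 r 82.0 z 257.9 rot [ 3.133 -0.006 -0.009] F [ 3.1 -0.5  0.1]
[-6.5, 4.2]
[-6.8, 1.8]
[-6.6, 2.4]
[-6.4, 2.9]
[-6.1, 3.5]
```

Call:
arm_command(rot=[[0.3, 0.3, 0.4], [0, 0, 0], [0, 0, 0], [0, 0, 0], [0, 0, 0]], slide=[[-6.5, 3.5, 0], [-6.8, 2.3, 0], [-6.5, 2.7, 0], [-6.2, 3.3, 0], [-5.8, 3.9, 0]], gripper=[0, 0, 0, 0, 0])

```text
clock: 5.7
eef_pos: [493.2, -36.3, 257.9]
tool_rot: [3.136, 0.001, -0.003]
force: [3.5, -1.1, -0.4]
width: 0.1
```

```bash
python3 plan.py 7
```

```text
ang -124.7 r 81.3 z 257.9 rot [ 3.136e+00  1.000e-03 -3.000e-03] F [ 3.5 -1.1 -0.4]
[-4.3, 6.1]
[-5.2, 4.7]
[-4.7, 5.1]
[-4.3, 5.5]
[-3.8, 5.9]
```

Call:
arm_command(rot=[[0, 0, 0], [0, 0, 0], [0, 0, 0], [0, 0, 0], [0, 0, 0]], slide=[[-4.3, 6, 0], [-5, 5, 0], [-4.5, 5.3, 0], [-4, 5.7, 0], [-3.4, 6.1, 0]], gripper=[0, 0, 0, 0, 0])

```text
clock: 6.12
eef_pos: [467.4, -7.2, 257.5]
tool_rot: [3.133, 0.005, -0.004]
force: [0.5, -2.8, -0.2]
width: -0.2
```

```bash
python3 plan.py 7
```

```text
ang -152.4 r 81.4 z 257.5 rot [ 3.133  0.005 -0.004] F [ 0.5 -2.8 -0.2]
[-0.9, 7.4]
[-2.4, 6.6]
[-1.8, 6.8]
[-1.2, 6.9]
[-0.6, 7.0]
```

Call:
arm_command(rot=[[0.4, -0.2, 0.2], [0, 0, 0], [0, 0, 0], [0, 0, 0], [0, 0, 0]], slide=[[-1, 7.2, 0], [-2.1, 6.7, 0], [-1.5, 6.8, 0], [-0.8, 6.9, 0], [-0.1, 7, 0]], gripper=[0, 0, 0, 0, 0])

```text
clock: 6.53
eef_pos: [460.2, 29.9, 257.5]
tool_rot: [3.139, 0.002, -0.001]
force: [3.0, -4.3, -0.6]
width: 0.2
```

```bash
python3 plan.py 7
```

```text
ang -179.6 r 79.3 z 257.5 rot [ 3.139e+00  2.000e-03 -1.000e-03] F [ 3.  -4.3 -0.6]
[0.5, 7.0]
[0.9, 6.9]
[1.5, 6.8]
[2.1, 6.7]
[2.7, 6.5]
```

Call:
arm_command(rot=[[0, 0, 0], [0, 0, 0], [0, 0, 0], [0, 0, 0], [0, 0, 0]], slide=[[0.6, 7, 0], [1.2, 6.9, 0], [1.8, 6.8, 0], [2.4, 6.6, 0], [3.1, 6.3, 0]], gripper=[0, 0, 0, 0, 0])

```text
clock: 6.95
eef_pos: [468.3, 66.1, 257.0]
tool_rot: [3.136, 0.006, -0.001]
force: [2.6, -5.7, 1.0]
width: 0.1
```

```bash
python3 plan.py 7
```

```text
ang 153.4 r 79.6 z 257.0 rot [ 3.136e+00  6.000e-03 -1.000e-03] F [ 2.6 -5.7  1. ]
[3.9, 5.9]
[3.9, 5.8]
[4.4, 5.4]
[4.9, 5.0]
[5.3, 4.6]
```

Call:
arm_command(rot=[[0.2, -0.3, 0], [0, 0, 0], [0, 0, 0], [0, 0, 0], [0, 0, 0]], slide=[[3.6, 6, 0], [4, 5.7, 0], [4.5, 5.4, 0], [5, 4.9, 0], [5.5, 4.4, 0]], gripper=[0, 0, 0, 0, 0])

```text
clock: 7.37
eef_pos: [489.4, 93.9, 255.6]
tool_rot: [3.136, 0.009, -0.002]
force: [-2.5, -2.7, 0.9]
width: -0.0
```

```bash
python3 plan.py 7
```

```text
ang 128.3 r 80.8 z 255.6 rot [ 3.136e+00  9.000e-03 -2.000e-03] F [-2.5 -2.7  0.9]
[6.8, 2.7]
[6.0, 3.6]
[6.3, 3.0]
[6.6, 2.5]
[6.7, 1.9]
```

Call:
arm_command(rot=[[0.2, -0.4, 0], [0, 0, 0], [0, 0, 0], [0, 0, 0], [0, 0, 0]], slide=[[6.3, 3.2, 1], [6, 3.5, 0], [6.4, 2.9, 0], [6.7, 2.2, 0], [6.8, 1.5, 0]], gripper=[0, 0, 0, 0, 0])

```text
clock: 7.78
eef_pos: [520.8, 112.0, 255.3]
tool_rot: [-3.142, 0.01, 0.002]
force: [-3.2, -2.5, -0.1]
width: 0.2
```

```bash
python3 plan.py 7
```

```text
ang 102.9 r 83.6 z 255.3 rot [-3.142e+00  1.000e-02  2.000e-03] F [-3.2 -2.5 -0.1]
[7.9, -3.3]
[7.0, 0.7]
[7.0, 0.0]
[7.0, -0.6]
[6.9, -1.2]
```

Call:
arm_command(rot=[[0, -0.4, 0], [0, 0, 0], [0, 0, 0], [0, 0, 0], [0, 0, 0]], slide=[[7.5, -2.5, 1], [7, 0, 0], [7, -0.4, 0], [7, -1, 0], [6.8, -1.6, 0]], gripper=[0, 0, 0, 0, 0])

```text
clock: 8.2
eef_pos: [558.6, 107.9, 255.8]
tool_rot: [-3.139, 0.005, 0.003]
force: [-3.3, -0.1, 0.5]
width: 0.0
```

```bash
python3 plan.py 6
```

```text
ang 76.1 r 79.7 z 255.8 rot [-3.139e+00  5.000e-03  3.000e-03] F [-3.3 -0.1  0.5]
[5.6, -2.4]
[5.6, -2.1]
[5.4, -2.5]
[5.2, -2.9]
[5.0, -3.3]
```

Call:
arm_command(rot=[[0, -0.3, 0], [0, 0, 0], [0, 0, 0], [0, 0, 0], [0, 0, 0]], slide=[[6.3, -2.4, 0], [6.2, -2.6, 0], [6, -3, 0], [5.8, -3.4, 0], [5.5, -4, 0]], gripper=[0, 0, 0, 0, 0])

```text
clock: 8.62
eef_pos: [592.9, 94.2, 256.2]
tool_rot: [-3.134, -0.003, 0.005]
force: [-2.1, 2.0, -0.2]
width: -0.2
```

```bash
python3 plan.py 6
```

```text
ang 50.0 r 83.1 z 256.2 rot [-3.134e+00 -3.000e-03  5.000e-03] F [-2.1  2.  -0.2]
[1.8, -7.2]
[4.1, -4.4]
[3.8, -4.7]
[3.4, -4.9]
[3.0, -5.2]
```

Call:
arm_command(rot=[[-0.3, 0, -0.2], [0, 0, 0], [0, 0, 0], [0, 0, 0], [0, 0, 0]], slide=[[2.5, -6.5, 0], [3.8, -4.8, 0], [3.6, -4.8, 0], [3.2, -5, 0], [2.8, -5.2, 0]], gripper=[0, 0, 0, 0, 0])

```text
clock: 9.03
eef_pos: [613.3, 67.8, 256.9]
tool_rot: [-3.136, -0.009, 0.002]
force: [-1.4, 3.2, 0.4]
width: 0.1
```

```bash
python3 plan.py 5
```

```text
ang 26.8 r 82.7 z 256.9 rot [-3.136e+00 -9.000e-03  2.000e-03] F [-1.4  3.2  0.4]
[-1.2, -6.2]
[1.8, -4.7]
[1.5, -4.8]
[1.2, -4.8]
[0.9, -4.9]
```

Call:
arm_command(rot=[[0, 0.4, 0], [0, 0, 0], [0, 0, 0], [0, 0, 0], [0, 0, 0]], slide=[[0, -6.5, 0], [1.8, -6, 0], [1.4, -6, 0], [1, -6, 0], [0.6, -6, 0]], gripper=[0, 0, 0, 0, 0])

```text
clock: 9.45
eef_pos: [618.8, 34.9, 257.4]
tool_rot: [-3.134, -0.002, 0.002]
force: [-2.0, 3.6, 0.0]
width: -0.2
```

```bash
python3 plan.py 5
```

```text
ang 3.2 r 79.4 z 257.4 rot [-3.134e+00 -2.000e-03  2.000e-03] F [-2.   3.6  0. ]
[-0.3, -5.0]
[-0.2, -5.0]
[-0.5, -5.0]
[-0.8, -4.9]
[-1.1, -4.9]
```

Call:
arm_command(rot=[[-0.3, 0, 0], [0, 0, 0], [0, 0, 0], [0, 0, 0], [0, 0, 0]], slide=[[-0.2, -5, 0], [-0.3, -5, 0], [-0.6, -5, 0], [-0.8, -4, 0], [-0.6, -3, 0]], gripper=[0, 0, 0, 0, 0])

```text
clock: 9.87
eef_pos: [617.3, 9.3, 258.0]
tool_rot: [-3.14, -0.005, 0.001]
force: [-0.8, 4.6, -0.3]
width: -0.0
```

```bash
python3 plan.py 2
```

```text
ang -15.2 r 80.6 z 258.0 rot [-3.14e+00 -5.00e-03  1.00e-03] F [-0.8  4.6 -0.3]
[-2.1, -1.5]
[-0.6, -1.9]
[-0.6, -1.9]
[-0.7, -1.9]
[-0.7, -1.9]
```

Call:
arm_command(rot=[[0, 0, 0], [0, 0, 0], [0, 0, 0]], slide=[[-0.6, -2, 0], [-0.6, -2, 0], [0, 0, 0]], gripper=[0, 0, 0])

```text
clock: 10.12
eef_pos: [615.0, 4.6, 258.0]
tool_rot: [-3.14, -0.003, 0.001]
force: [-0.0, 2.5, 0.5]
width: -0.3
```

```bash
cat > look.py <<'E'
import sys
from h import *
from cell import telemetry,get_image,get_calibration
n=sys.argv[1]
s=telemetry.read_state();print(s['clock'],s['eef_pos'],s['tool_rot'],s['force'])
c=get_calibration("wrist");p,d=get_image("wrist"); cv2.imwrite(f"pics/{n}.png",p[:,:,::-1])
def ang(f,p,d,c0):
    P,u,v=cloud(f,d);q=P[:,:2]-c0;r=np.hypot(*q.T)
    s=(r>25)&(r<60)&(P[:,2]>208)&(P[:,2]<232)&(v<235)
    a=np.degrees(np.arctan2(q[s,1],q[s,0]))
    h,e=np.histogram(a,72,(-180,180))
    print('phase',np.degrees(np.angle(np.exp(3j*np.radians(a)).mean())/3)%120-120,[float(e[i]+2.5) for i in range(72) if h[i]>h.max()*.4])
    col=p[v,u].astype(int);red=(col[:,0]>80)&(col[:,1]<60)&(col[:,2]<60)&(P[:,2]>225)&(np.hypot(*q.T)<100);H=P[red]
    if len(H): print('red',len(H),H.min(0),H.max(0),H.mean(0))
ang(c,p,d,np.array([539.5,30.5]))
E
python3 look.py w3
```

```text
10.1167 [615.04675512   4.58296268 258.00415022] [-3.14005828e+00 -3.38357877e-03  5.30604703e-04] [-0.00636742  2.45899129  0.53929229]
phase -36.52585732471046 [-162.5, -37.5, -32.5, 77.5, 82.5, 87.5]
red 564 [554.98165676 -12.08662799 233.60928538] [615.21521673  16.58389044 340.66306411] [592.45607122  -3.24397193 257.67929866]
```

View pics/w3.png

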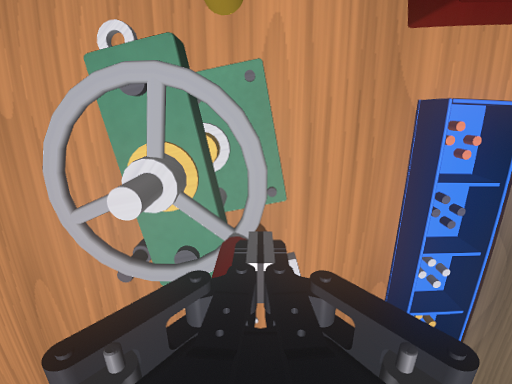

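The view matches w2, with the handle at about (226,258) just ahead of the fingertips. The spoke phase is 2.4° (about 3 mm) short of the start, which agrees with the tool position. I'll push it the rest of the way.

Call:
arm_command(rot=[[0, 0, 0], [0, 0, 0], [0, 0, 0]], slide=[[-0.5, -1.6, 0], [-0.3, -1, 0], [0, 0, 0]], gripper=[0, 0, 0])

```text
clock: 10.42
eef_pos: [614.2, 2.7, 258.0]
tool_rot: [-3.14, -0.004, 0.002]
force: [-1.3, 3.2, 0.9]
width: -0.1
```

Call:
arm_command(rot=[[0, 0, 0], [0, 0, 0], [0, 0, 0], [0, 0, 0]], slide=[[4, 5, 0], [6, 8, 0], [3, 4, 5], [0, 0, 10]], gripper=[0, 0, 0, 0])

```text
clock: 10.75
eef_pos: [628.7, 16.5, 272.0]
tool_rot: [3.137, -0.002, -0.001]
force: [-0.0, 0.4, -0.6]
width: 0.3
```

Call:
arm_command(rot=[[0, 0, 0], [0, 0, 0], [0, 0, 0], [0, 0, 0], [0, 0, 0]], slide=[[0, 0, 30], [0, 0, 35], [0, 0, 35], [0, 0, 30], [0, 0, 0]], gripper=[0, 0, 0, 0, 0])

```text
clock: 11.17
eef_pos: [628.9, 15.7, 411.5]
tool_rot: [3.135, -0.004, -0.0]
force: [-0.3, -0.1, 1.1]
width: -0.0
```

```bash
python3 look.py w4
```

```text
11.1667 [628.87935886  15.72103962 411.4536569 ] [ 3.13466588e+00 -3.78213733e-03 -3.09738447e-05] [-0.32458444 -0.093235    1.10813192]
phase -38.60825323706476 [-167.5, -162.5, -157.5, -42.5, -37.5, -32.5, 77.5, 82.5, 87.5]
red 287 [569.3653331  -14.75405017 238.46415764] [629.04833488  29.08879344 494.58377252] [599.11314933  -4.65538012 274.15076381]
```

View pics/w4.png

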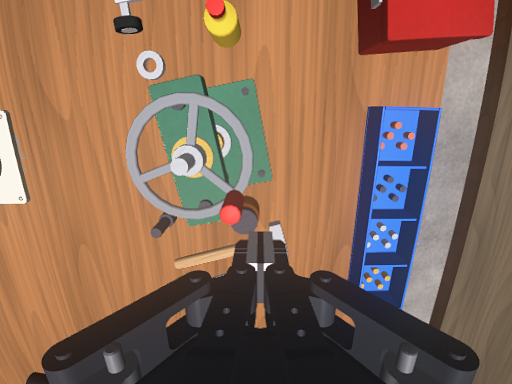

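The handle is back at the lower-right spoke, top at (231,214). The phase is -38.6°, against -38.8° to -38.9° at the start. I'll move clear and compare the top view.

Call:
arm_command(rot=[[0, 0, 0], [0, 0, 0], [0, 0, 0], [0, 0, 0], [0, 0, 0]], slide=[[0, -35, 10], [0, -38, 5], [-10, -38, 0], [-10, -38, 0], [-10, -30, 0]], gripper=[0, 0, 0, 0, 0])

```text
clock: 11.63
eef_pos: [597.1, -157.9, 423.8]
tool_rot: [3.139, -0.0, 0.021]
force: [0.6, -1.6, -0.0]
width: -0.3
```

Call:
arm_command(rot=[[0, 0, 0], [0, 0, 0], [0, 0, 0], [0, 0, 0], [0, 0, 0]], slide=[[-10, -38, 0], [-10, -38, 0], [-10, -38, 0], [-10, -25, 0], [0, 0, 0]], gripper=[0, 0, 0, 0, 0])

```text
clock: 12.05
eef_pos: [548.1, -312.5, 419.6]
tool_rot: [3.134, 0.011, 0.009]
force: [-0.5, -0.8, -0.7]
width: 0.2
```

```bash
python3 - <<'E'
from h import *
from cell import telemetry,get_image,get_calibration
p,d=get_image("top");cv2.imwrite("pics/top1.png",p[:,:,::-1])
q=np.load("top0.npz")['p']
p2,_=get_image("scene");cv2.imwrite("pics/scene1.png",p2[:,:,::-1])
P,u,v=cloud(get_calibration("top"),d);col=p[v,u].astype(int)
red=(np.hypot(P[:,0]-539.5,P[:,1]-30.5)<110)&(col[:,0]>130)&(col[:,1]<70)&(col[:,2]<70)&(P[:,2]>283);print('handle top view',P[red].mean(0))
df=np.abs(p.astype(int)-q).max(2)[130:260,140:360]>40
v,u=np.nonzero(df);print(df.sum());cv2.imwrite("pics/diff.png",np.hstack([(p[130:260,140:360,::-1]),cv2.cvtColor(df.astype(np.uint8)*255,cv2.COLOR_GRAY2BGR)]))
print(telemetry.read_state()['eef_pos'],np.abs(telemetry.read_state()['qd']).max())
E
```

```text
handle top view [600.56169799 -10.62128048 287.61171981]
1
[ 550.72301687 -306.38292311  419.77681543] 0.055272373716941554
```

View pics/diff.png

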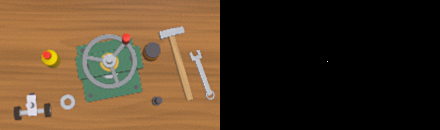

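View pics/scene1.png

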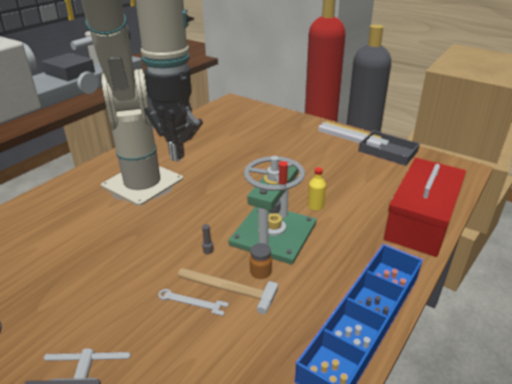

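The top-view difference is one pixel, so everything is where it was. The scene view shows the handle at (283,172) as before and the arm clear of the press.

```bash
python3 -c "
from cell import ctrl
print(ctrl.finish_job())"
```

```text
the job is handed in; nothing more can be done
None
```

I pushed the handle clockwise through one full turn with the closed fingertips, then lifted off and moved the arm away to the right. I handed the job in at about 12 s; it reports no verdict.

- **Handle position:** the spoke phase seen by the wrist camera was -38.6° at the end, against -38.8° to -38.9° before. That puts the handle about 0.3 mm from its start. The top camera put the handle top about 1 mm from its first reading.
- **One turn:** the fingers followed the handle round from first contact back to the same spot. The force readings stayed at a steady pushing level, so I take it as one turn, not none or two. I did not read the wheel angle directly.
- **Loose things:** the before and after top views around the press differ by one pixel, and the scene view looks the same, including the bush.
- **Force:** the highest force reading I saw was about 6 N, taken at the end of each move and not continuously.
- **Disagreement:** the cameras disagreed by up to about 6 mm on the wheel centre and more on the handle. I used the close wrist view, and contact came about 3 mm later than its model predicted. That didn't matter, because the return was judged by comparing the same measurements before and after.

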